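# Index the nozzle carousel and take out the orange cartridge

### The job

Turn the nozzle turret until the orange cartridge stands in front of the yellow pointer. Then unscrew that cartridge there, about a quarter turn anticlockwise seen from above, lift it out and stand it upright in the green tray; leave the blue cartridge screwed in.

Things in the scene. Friction and masses are not known exactly. Their poses are not given: they have to be found in the camera images.
- knob (a point): Black bar knob on the vertical axis of the turret (aluminium disc, 270 mm across, top 60 mm above the table). Bar: 50 mm along this point's x, 16 along y, 43 high. Point on the axis, 128 mm above the table; bar's top 15 mm above it, foot 28 below. It turns with the turret: both ways, 0.25 N m friction, stays where left. Cartridges stand 100 mm from the axis, 90 degrees apart, tops at 130 mm.
- front (a point): The place in front of the pointer: fixed, 100 mm from the turret's axis towards the yellow arrow that lies on the black base just outside the disc, on the robot's side; 95 mm above the table, the height of a seated cartridge's centre. The orange cartridge's axis is to be brought here; it starts 20 to 70 degrees to either side.
- orange_mid (a point): Orange cartridge, 70 mm high, 120 g; point at its centre, z up. Grip: upright bar 40 mm along x, 14 along y, from 1 to 35 mm above the point. Below it a body 28 to 34 mm wide and a flat foot 46 x 10 mm along x. Seated, x is parallel to the knob's x and keepers (13 mm high) hold the foot: no lift, no clockwise turn. Turned anticlockwise 55 to 110 degrees (0.2 N m, no rise) it lifts straight out.
- blue_mid (a point): Blue cartridge, the same in shape and size as the orange one, point at its centre; it stands 90 degrees from the orange one on the turret. Its x is parallel to the knob's x while it is screwed in, and is to stay so. Grey and white cartridges on the turret's other two places are fixed.
- tray: Green open tray, 150 x 150 mm, 30 mm high, walls and floor 4 mm thick, fixed to the table, left or right of the turret (a red filament spool, 55 mm high, is on the other side). Origin at the centre of its underside, on the table; x and y along its sides.
Things that resemble listed ones, but are neither listed nor needed, are in the scene too. Of the things that look like the part that bears orange_mid, the middle-sized one is meant.

How it is judged (in metres and radians):
On the way, in this order (a step that is already met when the one before it is completed fails the run):
1. the orange cartridge, still screwed in, is brought in front of the pointer (within 18 mm) (horizontal distance between orange_mid and front below 0.018 m and height (world z) of orange_mid below 0.102 m and angle between the x axis of orange_mid and the x axis of knob, either way round below 0.4 rad), for 0.2 s.
2. the orange cartridge is unscrewed there, anticlockwise, at least 49 degrees, before it is lifted (horizontal distance between orange_mid and front below 0.022 m and height (world z) of orange_mid below 0.104 m and angle between the x axis of orange_mid and the x axis of knob, either way round above 0.85 rad and y of knob in the frame of orange_mid below 0 m).
At the end, for the whole second after the job is handed in: The orange cartridge stands upright (within 14 degrees), at rest, on the floor of the green tray, its centre inside the tray's walls (within 62 mm of the tray's centre along each side); the blue cartridge is still screwed into the turret (turned less than 28 degrees) (x of orange_mid in the frame of tray between -0.062 and 0.062 m and y of orange_mid in the frame of tray between -0.062 and 0.062 m and height (world z) of orange_mid below 0.052 m and angle between orange_mid's own z axis and vertical below 0.25 rad and linear speed of orange below 0.02 m/s and angle between the x axis of blue_mid and the x axis of knob, either way round below 0.5 rad and height (world z) of blue_mid below 0.105 m); the robot touches nothing.
It fails at once if the blue cartridge is unscrewed (turned by more than 28 degrees) or lifted (angle between the x axis of blue_mid and the x axis of knob, either way round above 0.5 rad or height (world z) of blue_mid above 0.105 m).
It also fails if it takes over 48 s, if anything falls off the work surface, if the arm or the gripper's body presses on something with over 40 N, if the wrist force passes 120 N, or if a joint passes its speed limit or range.

### The arm

A 6-joint arm with a two-finger parallel gripper is mounted at the origin on the work surface. World frame = base frame: x ahead of the robot, y to its left, z up, the work surface at z = 0. Lengths are in m, angles in degrees, forces in N, time in s.
With the tool pointing down it reaches from about 0.25 to 0.725 m from the base axis. Payload 9.7 kg.
Tool frame: the origin (TCP) lies at the very end of the fingers, on their centre line; the grasp point (between the pads) lies 19 mm behind it; x points along the fingers, z is the direction in which the jaws open and shut, and the axes are right-handed (so a half turn about x gives the same grasp; the last joint's range is limited). The gripper opens to 85 mm and grips with 20 to 120 N. Pads are 22 mm wide; open, the fingers measure 114 mm over their backs; the gripper's body (76 mm by 85 mm) begins 54 mm behind the grasp point. The pads swing forward as they close: fully open they stand 13 mm farther back than shut.
Start: joints at [69.729, 4.979, 10.078, 95.1, 0, 90], TCP at [0.191, 0.516, 0.231] pointing down, gripper open.
Joint ranges: [-179.16, 179.16], [-48.56, 103.87], [-65.8, 70.77], [-126.05, 130.52], [-82.76, 87.17], [-180, 180]. Speed limits (degrees/s): [127.2, 127.2, 147.25, 180, 180, 180].

### API

Orientations are given as [roll, pitch, yaw] about the fixed x, y, z axes, in that order (R = Rz(yaw) Ry(pitch) Rx(roll)).
In Python, from workcell import sensors, vision, job_done gives the robot as it stands.
- The arm moves only by the tool carry_out, never from a script. Its argument "increments" is a list of rows, each a list of 7 numbers: the turn, a rotation vector about the tool's x, y, z in degrees, then the shift along the tool's x, y, z in mm, then the opening in per cent of the stroke, from 0 (shut) to 100 (fully open). A call has 1 to 12 rows; each row shifts and turns the commanded pose from where the row before left it, along the tool's axes as they then stand; what a row does not reach is not made up. A row lasts 1/8 s, in which the tool goes at most 62.5 mm and 10.7 degrees, less where a joint would pass 70% of its speed; a pose out of reach is approached as far as the arm can. A call is refused whole if a number of a shift passes 62.5 or a number of a turn 10.7, either way. A call with a gripper value outside its range is refused whole. The fingers move at their own pace and stop on an object; "squeeze" is the grip in N (left out, the last holds). Time passes only in rows, so rows that do not move let the fingers close. It gives the time, the measured TCP pose, the force and the opening at its end, in the units of the state.
- sensors.get_obs(): the state, without advancing time (a new reading comes with each control period).
- vision.camera(name): name is "scene" or "top"; returns the picture (420x560x3 uint8, red, green, blue); there is no depth.
- vision.calibration(name): a dict with "camera_matrix" (3x3 intrinsics, pixels), "extrinsics" (4x4, takes a point from world to camera coordinates). Camera axes: x right, y up, looking along -z (the intrinsics and any distortion apply to the point x, -y, -z); pixel columns grow to the right and rows downward; lengths in m; the calibration is good to about 2 mm. A picture is of the moment at which its call begins. calibration takes no time and is no camera call.
- job_done(): hands the job in, once; it reports no verdict.
The state is a dict: "time": time; "q": joint angles; "qd": joint speeds; "joint_efforts": joint torques, N m; "ee_pos": TCP position; "tcp_rot": TCP orientation; "wrist_force": force on the tool from outside, world axes, zero at the start; "torque": the same for the moment, N m; "opening": finger opening in m.
Only numpy, scipy, OpenCV 4.12 (cv2) and the standard library are available. Lean on these libraries where they do the work, as an engineer would, in place of code of your own. Each camera call takes 0.05 s, during which the arm holds its last target.

## Working session

There is one attempt and no reset: what is moved stays moved. The work goes in short steps, Python scripts to look and compute and a tool call to move; the robot and the scene stay as the last step left them, time stands still between calls to the robot, and variables do not carry over. Pictures are saved under pics/ and viewed, and the job is handed in when it is done.

Besides the shell and the picture viewer there is one more tool, called after "Request:" in YAML: its name, and indented under it one key for each argument. carry_out: Moves the arm, as the interface text tells. Its arguments: {"type":"object","properties":{"increments":{"type":"array"},"squeeze":{"type":"number"}},"required":["increments"]}

```bash
ls; mkdir -p pics; python3 - <<'E'
from workcell import sensors, vision
import cv2, numpy as np
o=sensors.get_obs(); print(o)
for n in ("scene","top"):
    im=vision.camera(n); cv2.imwrite(f"pics/{n}0.png",im[:,:,::-1]); c=vision.calibration(n); print(n,c)
E
```

```text
pics
{'time': 0.0, 'q': array([ 6.97296102e+01,  5.01121954e+00,  1.00346461e+01,  9.51009477e+01,
       -6.08292280e-04,  9.00004572e+01]), 'qd': array([ 0.07835904,  0.02516235,  0.07312547, -0.08586513,  0.05945944,
        0.1042947 ]), 'joint_efforts': array([-1.53826804e-03, -5.20380163e+01,  4.64816236e+01,  1.62492710e-02,
       -7.22503546e-05, -2.51183769e-05]), 'ee_pos': array([0.19046821, 0.51571267, 0.23058366]), 'tcp_rot': array([-179.54996419,   89.92247648, -109.82081082]), 'wrist_force': array([-0.35522148,  1.24139319,  0.01935306]), 'torque': array([-0.00852168, -0.00496357, -0.05696038]), 'opening': 0.0852236647847802}
scene {'camera_matrix': array([[384.61964579,   0.        , 270.87474985],
       [  0.        , 384.61964579, 209.65651397],
       [  0.        ,   0.        ,   1.        ]]), 'extrinsics': array([[ 0.83400085,  0.55164137,  0.01159197, -0.38346721],
       [-0.36964664,  0.54300741,  0.75399225,  0.0960576 ],
       [ 0.40963879, -0.63311511,  0.65678102, -1.10504259],
       [ 0.        ,  0.        ,  0.        ,  1.        ]])}
top {'camera_matrix': array([[514.25675841,   0.        , 284.42366142],
       [  0.        , 514.25675841, 211.76750572],
       [  0.        ,   0.        ,   1.        ]]), 'extrinsics': array([[ 0.02960006, -0.999531  , -0.00784947,  0.01485331],
       [ 0.9912912 ,  0.02834613,  0.12860116, -0.46839135],
       [-0.12831835, -0.01158771,  0.99166533, -1.02658667],
       [ 0.        ,  0.        ,  0.        ,  1.        ]])}
```

View pics/scene0.png

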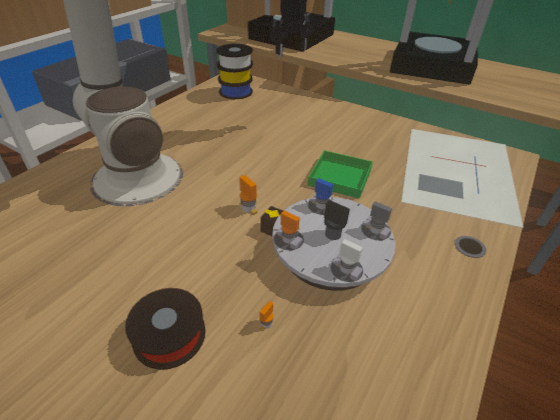

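View pics/top0.png

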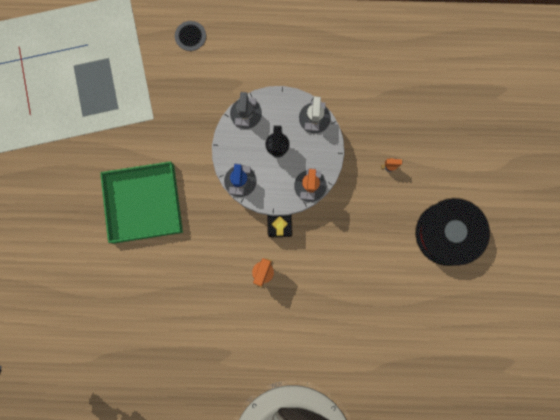

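The top view shows the turret centred near (278,150). The orange candidates are:
- **Seated, middle-sized:** (311,182) top, (290,228) scene.
- **Large, loose:** (263,272) top, (248,193) scene.
- **Small:** (393,163) top, (267,314) scene.

The one on the turret is the one I want. The pointer is at (280,226), the tray at (142,203), blue at (238,176), and the knob at (277,140).

```bash
cat > h.py <<'E'
import numpy as np, cv2
from workcell import sensors, vision
def ray(n,uv,z):
    c=vision.calibration(n);K=c["camera_matrix"];E=c["extrinsics"]
    d=np.array([(uv[0]-K[0,2])/K[0,0],-(uv[1]-K[1,2])/K[1,1],-1.])
    R=E[:3,:3];o=-R.T@E[:3,3];w=R.T@d
    return o+w*(z-o[2])/w[2]
def proj(n,p):
    c=vision.calibration(n);K=c["camera_matrix"];E=c["extrinsics"]
    q=E[:3,:3]@np.array(p)+E[:3,3];q=q*[1,-1,-1]
    return (K@(q/q[2]))[:2]
def blobs(im,lo,hi,amin=20):
    m=cv2.inRange(cv2.cvtColor(im,cv2.COLOR_RGB2HSV),np.array(lo),np.array(hi))
    cs,_=cv2.findContours(m,cv2.RETR_EXTERNAL,cv2.CHAIN_APPROX_NONE)
    return [(cv2.contourArea(c),c) for c in sorted(cs,key=cv2.contourArea)[::-1] if cv2.contourArea(c)>=amin],m
COL={'orange':([5,150,110],[16,255,255]),'blue':([108,120,60],[125,255,255]),'green':([55,120,40],[75,255,255]),'yellow':([22,150,120],[33,255,255])}
E
python3 - <<'E'
from h import *
im=cv2.imread("pics/top0.png")[:,:,::-1].copy()
for k,(lo,hi) in COL.items():
    for a,c in blobs(im,lo,hi)[0]:
        r=cv2.minAreaRect(c); print(k,a,np.round(r[0],1),np.round(r[1],1),round(r[2],1),ray("top",r[0],.06).round(4))
# disc: low sat bright
hsv=cv2.cvtColor(im,cv2.COLOR_RGB2HSV)
m=((hsv[...,1]<40)&(hsv[...,2]>110)).astype(np.uint8)*255
m[:, :200]=0;m[:,360:]=0;m[230:]=0;m[:70]=0
m=cv2.morphologyEx(m,cv2.MORPH_OPEN,np.ones((3,3)))
c=max(cv2.findContours(m,0,1)[0],key=cv2.contourArea)
e=cv2.fitEllipse(cv2.convexHull(c));print(e, ray("top",e[0],.06))
crop=cv2.resize(im[80:290,190:410],None,fx=3.6,fy=2.8*600/588,interpolation=cv2.INTER_CUBIC)[:600,:800]
crop=cv2.resize(im[80:240,200:413],None,fx=3.75,fy=3.75,interpolation=cv2.INTER_CUBIC)[:600,:800]
cv2.imwrite("pics/crop0.png",crop[:,:,::-1])
E
```

```text
orange 382.5 [262.6 271.9] [25.8 21.1] 84.3 [0.3434 0.0675 0.06  ]
orange 210.5 [310.5 180. ] [20. 15.] 90.0 [ 0.5298 -0.0224  0.06  ]
orange 79.0 [393.1 161.4] [16.   6.4] 4.1 [ 0.5728 -0.1882  0.06  ]
blue 232.0 [238. 175.] [20. 16.] 90.0 [0.536  0.1239 0.06  ]
green 4954.0 [140.5 202.4] [70.7 74.3] 81.7 [0.4745 0.3173 0.06  ]
yellow 129.5 [279.3 226.3] [14.8 14.1] 45.0 [0.4346 0.0376 0.06  ]
((258.8226623535156, 165.6441192626953), (78.29397583007812, 125.72077941894531), 137.32579040527344) [0.55640536 0.08263674 0.06      ]
```

View pics/crop0.png

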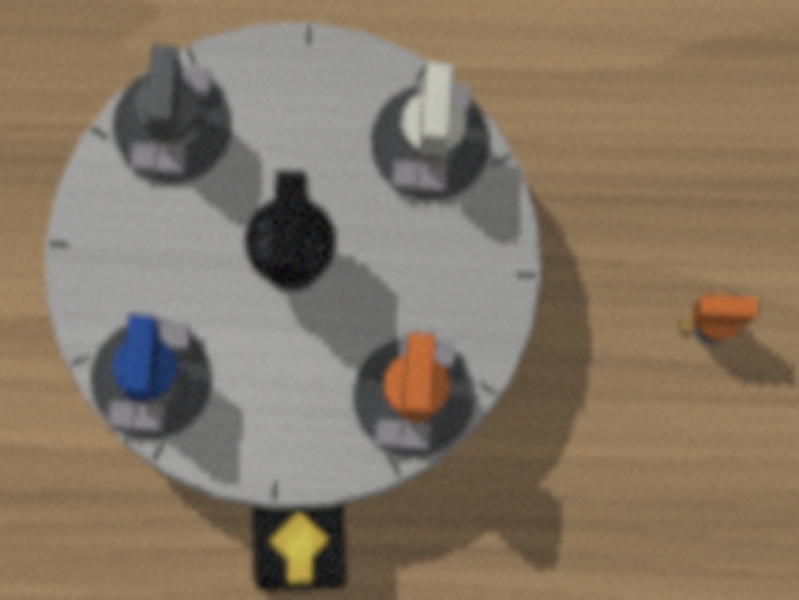

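The crop confirms the choice: orange sits seated at crop (415,390), between white and blue, and the small loose one is far right. Next I'll get the metric geometry.

```bash
python3 - <<'E'
from h import *
P=lambda x,y,z=.06: ray("top",(200+x/3.75,80+y/3.75),z)
C1=P(293,264.5)
seats=dict(o=P(415,397),b=P(151,378),g=P(172,125),w=P(431,142))
C=np.mean(list(seats.values()),axis=0);print("C",C1,C)
for k,s in seats.items():
    d=s-C;print(k,s.round(4),np.hypot(*d[:2]).round(4),np.degrees(np.arctan2(d[1],d[0])).round(1))
tk=[(309,35),(500,160),(527,274),(488,387),(397,467),(275,490),(157,452),(80,360),(58,243),(98,132),(190,55)]
for t in tk:
    d=P(*t)-C1;print(np.hypot(*d[:2]).round(3),np.degrees(np.arctan2(d[1],d[0])).round(1),end=' | ')
print()
# arrow triangulate
im=cv2.imread("pics/scene0.png")[:,:,::-1].copy()
for k in('yellow','orange','blue','green'):
    for a,c in blobs(im,*COL[k],amin=15)[0]: print(k,a,np.round(cv2.minAreaRect(c)[0],1))
for z in (.02,.03,.04,.05,.06):
    p=P(299,548,z);print(z,p.round(4),proj("scene",p).round(1), np.degrees(np.arctan2(*(p-C1)[[1,0]])))
cv2.imwrite("pics/scrop.png",cv2.resize(im[160:300,200:410],None,fx=3.8,fy=3.8,interpolation=cv2.INTER_CUBIC)[:600,:800,::-1])
E
```

```text
C [0.58874989 0.04458998 0.06      ] [0.59156688 0.04512277 0.06      ]
o [ 0.5179 -0.023   0.06  ] 0.1004 -137.2
b [0.5242 0.1189 0.06  ] 0.0999 132.4
g [0.665  0.1131 0.06  ] 0.1 42.8
w [ 0.6592 -0.0285  0.06  ] 0.1 -47.4
0.129 -2.1 | 0.127 -61.0 | 0.127 -90.8 | 0.124 -121.1 | 0.124 -151.6 | 0.123 177.3 | 0.126 146.4 | 0.126 116.3 | 0.128 86.2 | 0.13 56.8 | 0.131 27.4 | 
yellow 172.0 [234.5  76.5]
yellow 62.0 [271.5 213.2]
orange 337.0 [247.8 187.5]
orange 300.0 [289.5 221.5]
orange 101.5 [265.5 311.5]
blue 236.5 [324.  188.5]
blue 188.5 [235.5  90.5]
green 1665.0 [339.2 173. ]
green 215.5 [536.9   9. ]
0.02 [0.4389 0.0374 0.02  ] [272.3 222.3] -177.25512565877025
0.03 [0.4379 0.0372 0.03  ] [271.9 219.2] -177.1976415669499
0.04 [0.4369 0.037  0.04  ] [271.6 216. ] -177.14092627504135
0.05 [0.4358 0.0368 0.05  ] [271.3 212.7] -177.08496457139395
0.06 [0.4348 0.0366 0.06  ] [270.9 209.5] -177.02974164017658
```

View pics/scrop.png

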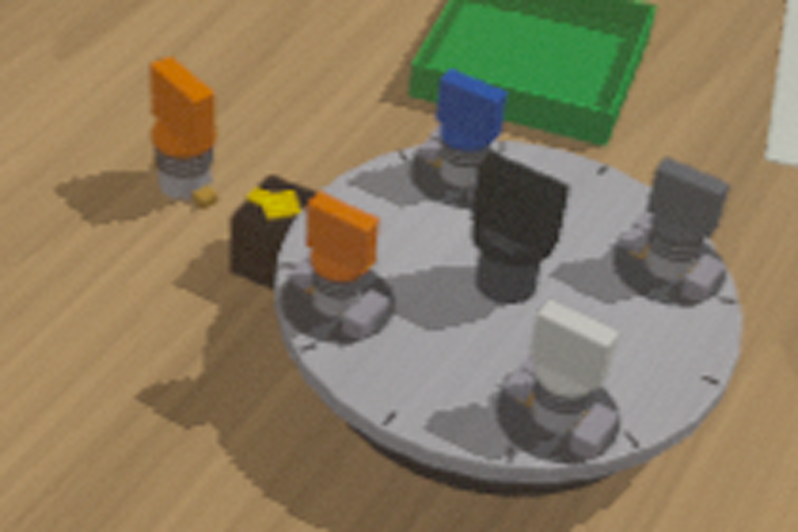

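```bash
python3 - <<'E'
from h import *
im=cv2.imread("pics/scene0.png")
t=cv2.imread("pics/top0.png")
f=lambda i,x,y,s=20: cv2.resize(i[y-s:y+s,x-s:x+s],(400,400) if 0 else (266,266),interpolation=cv2.INTER_CUBIC)
a=np.hstack([f(im,290,224),f(im,336,212),f(im,349,252)])
b=np.hstack([f(t,310,182),f(t,277,142),f(t,315,110)])
cv2.imwrite("pics/z.png",np.vstack([a,b]))
E
```

```text
(no output)
```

View pics/z.png

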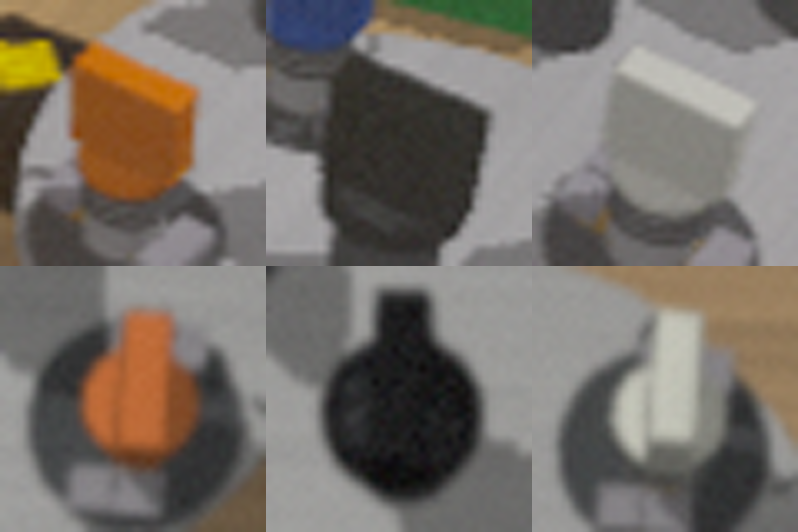

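```bash
python3 - <<'E'
from h import *
def q(n,cx,cy,pts,z):
    P=np.array([ray(n,(cx-20+x/6.65-.42,cy-20+y/6.65-.42),z) for x,y in pts])
    d=(P[0]+P[1]-P[2]-P[3])/2; print(n,P.mean(0).round(4),np.linalg.norm(d).round(4),np.degrees(np.arctan2(d[1],d[0])).round(1))
q("top",310,182,[(125,46),(172,46),(168,178),(120,178)],.13)
q("top",315,110,[(126,46),(172,46),(160,176),(116,176)],.13)
q("scene",290,224,[(198,90),(188,114),(74,66),(90,42)],.13)
q("scene",349,252,[(758-532,102),(738-532,128),(616-532,70),(632-532,46)],.13)
# knob front edge
a=ray("scene",(336-20+(488-266)/6.65-.42,212-20+118/6.65-.42),.143);b=ray("scene",(336-20+(350-266)/6.65-.42,212-20+50/6.65-.42),.143);print(a,b,np.degrees(np.arctan2(*(a-b)[[1,0]])),np.linalg.norm(a-b))
k=[ray("top",(277-20+x/6.65-.42,142-20+y/6.65-.42),.143) for x,y in((376-266,24),(431-266,24))];print(k)
im=cv2.imread("pics/top0.png")[:,:,::-1].copy()
a,c=blobs(im,*COL['green'])[0][0]
bx=cv2.boxPoints(cv2.minAreaRect(c));print([ray("top",p,.03).round(4) for p in bx])
E
```

```text
top [ 0.5194 -0.0217  0.13  ] 0.0379 -0.6
top [ 0.6597 -0.0273  0.13  ] 0.0388 -3.4
scene [ 0.5213 -0.0238  0.13  ] 0.04 0.4
scene [ 0.6612 -0.0292  0.13  ] 0.0388 -1.2
[0.61851171 0.04683597 0.143     ] [0.5682194  0.05237091 0.143     ] -6.280432523253461 0.050595965980864015
[array([0.61623491, 0.05319342, 0.143     ]), array([0.61665701, 0.03768656, 0.143     ])]
[array([0.5385, 0.4175, 0.03  ]), array([0.5655, 0.2656, 0.03  ]), array([0.4199, 0.2363, 0.03  ]), array([0.3937, 0.3856, 0.03  ])]
```

```bash
cat >> h.py <<'E'
from scipy.spatial.transform import Rotation as Ro
def state():
    o=sensors.get_obs(); R=Ro.from_euler('xyz',o['tcp_rot'],degrees=True).as_matrix()
    return o,R
def plan(p,jaw):
    """shift in tool axes (mm) from measured pose to world p; turn about tool x to bring jaw (mod 180) to angle"""
    o,R=state(); s=R.T@(np.array(p)-o['ee_pos'])*1000
    j=np.degrees(np.arctan2(R[1,2],R[0,2])); t=-(jaw-j)
    print('pos',o['ee_pos'].round(4),'q',o['q'].round(1),'x',R[:,0].round(3),'jaw',j.round(1),'shift',s.round(1),'turn about tool x',((t+90)%180-90).round(1),'F',o['wrist_force'].round(1),'T',o['torque'].round(2),'open',o['opening'].round(4),'t',round(o['time'],2))
E
python3 -c "
from h import *
plan((.591,.0455,.2),88.5)"
```

```text
Traceback (most recent call last):
  File "h.py", line 25, in plan
    print('pos',o['ee_pos'].round(4),'q',o['q'].round(1),'x',R[:,0].round(3),'jaw',j.round(1),'shift',s.round(1),'turn about tool x',((t+90)%180-90).round(1),'F',o['wrist_force'].round(1),'T',o['torque'].round(2),'open',o['opening'].round(4),'t',round(o['time'],2))
                                                                                                                                                                                                                            ^^^^^^^^^^^^^^^^^^
AttributeError: 'float' object has no attribute 'round'
```

```bash
sed -i "s/round(o\['time'\],2)/o['time']/; s/o\['opening'\].round(4)/round(float(o['opening']),4)/" h.py
sed -i "s/((t+90)%180-90).round(1)/round(float((t+90)%180-90),1)/" h.py
python3 -c "
from h import *
plan((.591,.0455,.2),88.5);print(state()[1].round(3))"
```

```text
pos [0.1905 0.5157 0.2306] q [69.7  5.  10.  95.1 -0.  90. ] x [-0.    -0.001 -1.   ] jaw 69.7 shift [  31.  -538.6 -302.3] turn about tool x -18.8 F [-0.9  0.  -0.3] T [-0.04  0.02  0.04] open 0.0849 t 0.1
[[-0.    -0.938  0.346]
 [-0.001  0.346  0.938]
 [-1.    -0.    -0.001]]
```

Request:
carry_out:
  increments:
    - [0,0,0,0,-45,-25,60]
    - [0,0,0,0,-45,-25,60]
    - [0,0,0,0,-45,-25,60]
    - [0,0,0,0,-45,-25,60]
    - [0,0,0,0,-45,-25,60]
    - [0,0,0,0,-45,-25,60]
    - [0,0,0,0,-45,-25,60]
    - [0,0,0,0,-45,-25,60]
    - [0,0,0,0,-45,-25,60]
    - [0,0,0,0,-45,-25,60]
    - [0,0,0,0,-45,-25,60]
    - [0,0,0,0,-43,-27,60]

```text
time: 1.6
ee_pos: [0.5914, 0.0448, 0.2308]
tcp_rot: [106.0, 90.0, 175.8]
wrist_force: [-0.5, 0.6, 0.8]
opening: 0.0511
```

Request:
carry_out:
  increments:
    - [-9.4,0,0,0,0,0,60]
    - [-9.4,0,0,0,0,0,60]
    - [0,0,0,0,0,0,60]
    - [0,0,0,0,0,0,60]

```text
time: 2.1
ee_pos: [0.5905, 0.0464, 0.2311]
tcp_rot: [96.6, 90.0, -175.1]
wrist_force: [-0.4, -0.6, 0.7]
opening: 0.051
```

```bash
python3 -c "
from h import *
im=vision.camera('top');cv2.imwrite('pics/t1.png',im[:,:,::-1])
im=vision.camera('scene');cv2.imwrite('pics/s1.png',im[:,:,::-1])
plan((.591,.0455,.11),88.5)"
```

```text
pos [0.5905 0.0464 0.2313] q [ 4.5 11.  16.7 95.8 -0.   6.1] x [ 0. -0. -1.] jaw 88.4 shift [121.3  -0.5  -0.9] turn about tool x -0.1 F [ 0.5 -0.5  0.3] T [ 0.01 -0.   -0.03] open 0.0516 t 2.2
```

View pics/s1.png

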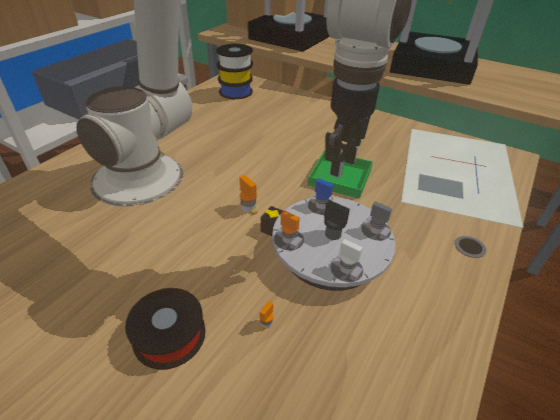

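The gripper is above the knob at (332,165), and nothing has been disturbed. I'll descend and grip.

Request:
carry_out:
  increments:
    - [0,0,0,30,0,-1,60]
    - [0,0,0,30,0,0,60]
    - [0,0,0,25,0,0,60]
    - [0,0,0,20,0,0,60]
    - [0,0,0,17,0,0,60]
    - [0,0,0,0,0,0,0]
    - [0,0,0,0,0,0,0]
    - [0,0,0,0,0,0,0]
    - [0,0,0,0,0,0,0]
  squeeze: 50

```text
time: 3.32
ee_pos: [0.5908, 0.0465, 0.1102]
tcp_rot: [-23.0, 89.9, 65.6]
wrist_force: [-0.5, 7.1, -2.1]
opening: 0.0152
```

```bash
python3 -c "
from h import *
plan((.591,.0455,.11),88.5)"
```

```text
pos [0.5908 0.0465 0.1102] q [ 4.4 10.   2.3 82.2  0.1  5.9] x [ 0.001  0.002 -1.   ] jaw 88.6 shift [ 0.2 -0.2 -1. ] turn about tool x 0.1 F [-0.5  7.1 -2.1] T [ 1.    0.05 -0.04] open 0.0152 t 3.325
```

Request:
carry_out:
  increments:
    - [5,0,0,0,0,0,0]
    - [5,0,0,0,0,0,0]
    - [5,0,0,0,0,0,0]
    - [5,0,0,0,0,0,0]
    - [5,0,0,0,0,0,0]
    - [5,0,0,0,0,0,0]
    - [5,0,0,0,0,0,0]
    - [5,0,0,0,0,0,0]
    - [0,0,0,0,0,0,0]
    - [0,0,0,0,0,0,0]
    - [0,0,0,0,0,0,0]

```text
time: 4.7
ee_pos: [0.5913, 0.048, 0.1102]
tcp_rot: [19.4, 89.7, 68.1]
wrist_force: [2.6, 16.7, -2.4]
opening: 0.0154
```

Request:
carry_out:
  increments:
    - [0,0,0,0,0,0,60]
    - [0,0,0,0,0,0,60]
    - [0,0,0,0,0,0,60]
    - [0,0,0,-30,0,0,60]
    - [0,0,0,-30,0,0,60]
    - [0,0,0,-30,0,0,60]
    - [0,0,0,0,0,0,60]

```text
time: 5.58
ee_pos: [0.5916, 0.0451, 0.2021]
tcp_rot: [-45.9, 89.8, 2.6]
wrist_force: [0.8, 0.6, -0.2]
opening: 0.0513
```

```bash
python3 -c "
from h import *
im=vision.camera('top');cv2.imwrite('pics/t2.png',im[:,:,::-1])
im2=vision.camera('scene');cv2.imwrite('pics/s2.png',im2[:,:,::-1])
a=cv2.resize(im[80:290,200:340],(400,600),interpolation=2);b=cv2.resize(im2[150:300,235:335],(400,600),interpolation=2)
cv2.imwrite('pics/c2.png',np.hstack([a,b])[:,:,::-1])
plan((.491,.0400,.2),48.5)"
```

```text
pos [0.5907 0.0451 0.199 ] q [ 4.4 10.3 12.4 92.1 -0.  45.9] x [ 0. -0. -1.] jaw 48.5 shift [ -1.   71.3 -69.8] turn about tool x 0.0 F [ 0.2 -0.5 -0.6] T [0.02 0.03 0.02] open 0.0516 t 5.675
```

View pics/c2.png

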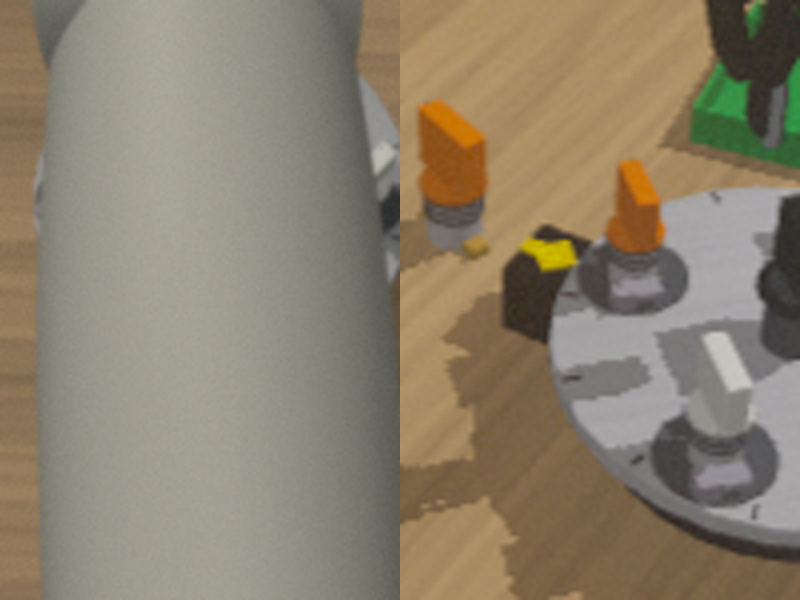

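```bash
python3 -c "
from h import *
im=cv2.imread('pics/s2.png')
cv2.imwrite('pics/c3.png',cv2.resize(im[182:222,280:312],(480,600),interpolation=2))
P=np.array([ray('scene',(235+(x-400)/4-.4,150+y/4-.4),.13) for x,y in((620,162),(643,164),(660,212),(636,215))])
print(P.round(4),P.mean(0).round(4))
d=P[2]+P[3]-P[0]-P[1];print(np.degrees(np.arctan2(d[1],d[0])),np.linalg.norm(d)/2)"
```

```text
[[0.4767 0.0471 0.13  ]
 [0.4882 0.0528 0.13  ]
 [0.5169 0.0222 0.13  ]
 [0.5076 0.0129 0.13  ]] [0.4973 0.0337 0.13  ]
-47.38608710641674 0.04398865500942559
```

View pics/c3.png

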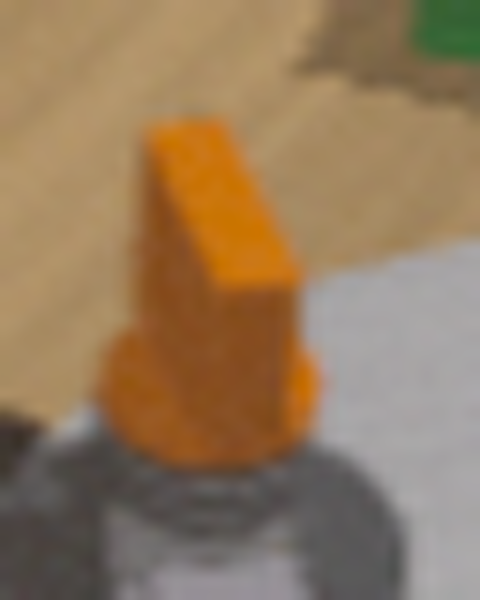

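```bash
python3 -c "
from h import *
P=np.array([ray('scene',(280+x/15-.47,182+y/15-.47),.13) for x,y in((148,122),(228,118),(300,280),(222,290))])
print(P.round(4),P.mean(0).round(4))
d=P[2]+P[3]-P[0]-P[1];print(np.degrees(np.arctan2(d[1],d[0])),np.linalg.norm(d)/2)"
```

```text
[[0.4755 0.0482 0.13  ]
 [0.4848 0.0557 0.13  ]
 [0.5127 0.0291 0.13  ]
 [0.5046 0.0209 0.13  ]] [0.4944 0.0385 0.13  ]
-43.41587381576234 0.03920453492695888
```

Orange's top centre measures about (0.492,0.040) with its bar at about -42°, so it's in front of the pointer. The jaws are already aligned. Next I'll move over it, descend and grip.

Request:
carry_out:
  increments:
    - [0,0,0,0,24,-23,60]
    - [0,0,0,0,24,-23,60]
    - [0,0,0,0,23,-23,60]
    - [0,0,0,0,0,0,60]
    - [0,0,0,0,0,0,60]

```text
time: 6.3
ee_pos: [0.492, 0.0405, 0.1987]
tcp_rot: [138.5, 90.0, -173.0]
wrist_force: [-0.1, 0.5, -0.5]
opening: 0.0511
```

```bash
python3 -c "
from h import *
im2=vision.camera('scene');cv2.imwrite('pics/c4.png',cv2.resize(im2[80:280,190:390],(600,600),interpolation=2)[:,:,::-1])
plan((.4915,.040,.098),48)"
```

```text
pos [0.4922 0.0405 0.1986] q [ 4.7 -3.2 -1.9 91.4 -0.  46.2] x [-0.001 -0.    -1.   ] jaw 48.5 shift [ 1.006e+02  1.000e-01 -8.000e-01] turn about tool x 0.5 F [ 0.1  0.4 -0.4] T [ 0.02  0.03 -0.03] open 0.0515 t 6.35
```

View pics/c4.png

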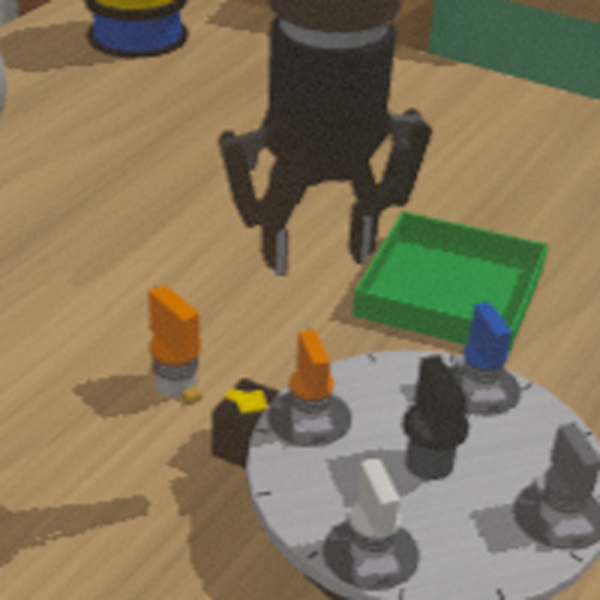

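Request:
carry_out:
  increments:
    - [0,0,0,30,0,0,60]
    - [0,0,0,30,0,0,60]
    - [0,0,0,22,0,0,60]
    - [0,0,0,12,0,0,60]
    - [0,0,0,6,0,0,60]
    - [0,0,0,0,0,0,60]
    - [0,0,0,0,0,0,0]
    - [0,0,0,0,0,0,0]
    - [0,0,0,0,0,0,0]
    - [0,0,0,0,0,0,0]
  squeeze: 50

```text
time: 7.6
ee_pos: [0.4923, 0.0407, 0.1]
tcp_rot: [-39.1, 89.9, 9.4]
wrist_force: [2.0, 0.9, 3.6]
opening: 0.0129
```

```bash
python3 -c "
from h import *
plan((.4915,.040,.098),48)"
```

```text
pos [0.4923 0.0407 0.1   ] q [  4.7  -3.3 -12.8  80.4   0.   46.2] x [ 0.002  0.    -1.   ] jaw 48.5 shift [ 2.   0.2 -1.1] turn about tool x 0.5 F [2.  0.9 3.6] T [ 0.24 -0.46  0.03] open 0.0129 t 7.6
```

Firm grip, low forces. Now I'll unscrew by 78° anticlockwise (negative about tool x).

Request:
carry_out:
  increments:
    - [-6.5,0,0,0,0,0,0]
    - [-6.5,0,0,0,0,0,0]
    - [-6.5,0,0,0,0,0,0]
    - [-6.5,0,0,0,0,0,0]
    - [-6.5,0,0,0,0,0,0]
    - [-6.5,0,0,0,0,0,0]
    - [-6.5,0,0,0,0,0,0]
    - [-6.5,0,0,0,0,0,0]
    - [-6.5,0,0,0,0,0,0]
    - [-6.5,0,0,0,0,0,0]
    - [-6.5,0,0,0,0,0,0]
    - [-6.5,0,0,0,0,0,0]

```text
time: 9.1
ee_pos: [0.4919, 0.0404, 0.1]
tcp_rot: [-146.4, 89.9, -19.6]
wrist_force: [-1.2, -0.1, 5.9]
opening: 0.0132
```

Request:
carry_out:
  increments:
    - [0,0,0,0,0,0,0]
    - [0,0,0,0,0,0,0]
    - [0,0,0,0,0,0,0]

```text
time: 9.48
ee_pos: [0.4919, 0.0404, 0.1]
tcp_rot: [-143.4, 89.9, -16.8]
wrist_force: [0.3, -0.1, 5.6]
opening: 0.0132
```

```bash
python3 -c "
from h import *
im2=vision.camera('scene');cv2.imwrite('pics/c5.png',cv2.resize(im2[120:290,230:400],(600,600),interpolation=2)[:,:,::-1])
plan((.4915,.040,.098),126)"
```

```text
pos [0.4919 0.0404 0.1   ] q [  4.7  -3.3 -12.9  80.4  -0.  -31.8] x [ 0.001 -0.    -1.   ] jaw 126.5 shift [ 2.   0.6 -0.1] turn about tool x 0.5 F [-0.2  0.2  6.5] T [-0.08  0.05  0.09] open 0.0133 t 9.525
```

View pics/c5.png

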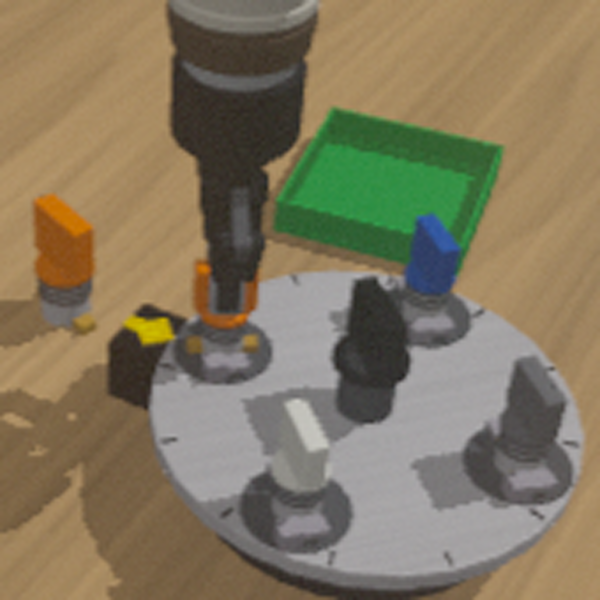

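The orange bar (crop 225,300) has turned broadside, its foot ends are free at (195,343) and (250,343), and the turret and blue haven't moved. Lifting now.

Request:
carry_out:
  increments:
    - [0,0,0,-5,0,0,0]
    - [0,0,0,-10,0,0,0]
    - [0,0,0,-20,0,0,0]
    - [0,0,0,-25,0,0,0]
    - [0,0,0,-25,0,0,0]
    - [0,0,0,-15,0,0,0]
    - [0,0,0,0,0,0,0]
    - [0,0,0,0,0,0,0]

```text
time: 10.52
ee_pos: [0.4914, 0.0405, 0.1983]
tcp_rot: [59.3, 89.9, -174.2]
wrist_force: [-0.3, -0.5, -0.9]
opening: 0.0133
```

```bash
python3 -c "
from h import *
im2=vision.camera('scene');cv2.imwrite('pics/c6.png',cv2.resize(im2[80:290,210:420],(600,600),interpolation=2)[:,:,::-1])
plan((.4795,.326,.2),101)"
```

```text
pos [0.4913 0.0405 0.1982] q [  4.7  -3.3  -2.   91.4  -0.  -31.8] x [-0.002 -0.    -1.   ] jaw 126.5 shift [  -1.8 -160.4  236.4] turn about tool x 25.5 F [-0.7 -0.6 -1.2] T [0.07 0.04 0.08] open 0.0132 t 10.575
```

View pics/c6.png

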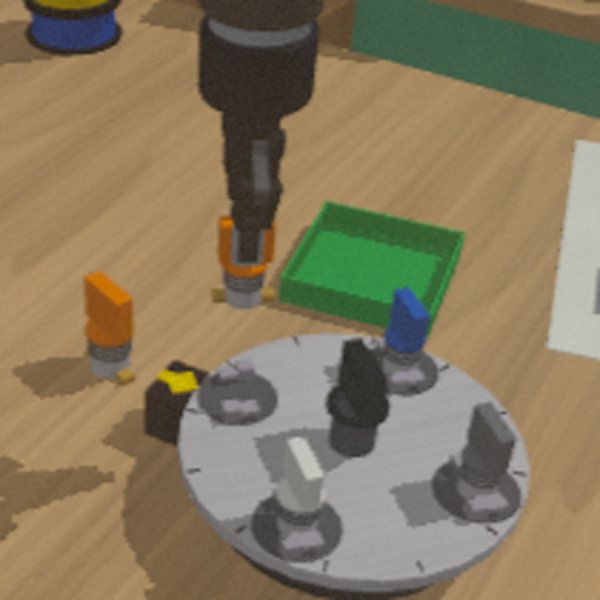

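Orange is clear of the turret and hanging upright at crop (245,260). I'll carry it to the tray.

Request:
carry_out:
  increments:
    - [0,0,0,0,-10,15,0]
    - [0,0,0,0,-20,29,0]
    - [0,0,0,0,-20,30,0]
    - [0,0,0,0,-20,30,0]
    - [0,0,0,0,-20,30,0]
    - [0,0,0,0,-20,29,0]
    - [0,0,0,0,-20,29,0]
    - [0,0,0,0,-20,29,0]
    - [0,0,0,0,-10,15,0]
    - [0,0,0,0,0,0,0]
    - [0,0,0,0,0,0,0]

```text
time: 11.95
ee_pos: [0.4797, 0.3249, 0.1992]
tcp_rot: [116.5, 90.0, -117.0]
wrist_force: [-0.0, -0.0, 0.1]
opening: 0.013
```

```bash
python3 -c "
from h import *
plan((.4795,.326,.045),101)"
```

```text
pos [0.4797 0.3249 0.1992] q [34.1  8.5 10.4 91.9 -0.  -2.4] x [-0. -0. -1.] jaw 126.5 shift [154.2  -0.6   1. ] turn about tool x 25.5 F [-0.  -0.   0.1] T [-0.    0.03 -0.02] open 0.013 t 11.95
```

Request:
carry_out:
  increments:
    - [0,0,0,25,0,0,0]
    - [0,0,0,35,0,0,0]
    - [0,0,0,35,0,0,0]
    - [0,0,0,30,0,0,0]
    - [0,0,0,15,0,0,0]
    - [0,0,0,10,0,0,0]
    - [0,0,0,0,0,0,0]
    - [0,0,0,0,0,0,0]

```text
time: 12.95
ee_pos: [0.4803, 0.3257, 0.0504]
tcp_rot: [-92.7, 89.9, 33.8]
wrist_force: [-0.7, -0.2, -0.4]
opening: 0.0133
```

Request:
carry_out:
  increments:
    - [0,0,0,2,0,0,0]
    - [0,0,0,2,0,0,0]
    - [0,0,0,1,0,0,0]
    - [0,0,0,0,0,0,0]

```text
time: 13.45
ee_pos: [0.4797, 0.3254, 0.0442]
tcp_rot: [83.8, 90.0, -149.6]
wrist_force: [-0.7, -0.3, -1.1]
opening: 0.0133
```

```bash
python3 -c "
from h import *
im2=vision.camera('scene');cv2.imwrite('pics/c7.png',cv2.resize(im2[60:270,210:420],(600,600),interpolation=2)[:,:,::-1])
plan((.4795,.326,.045),101)"
```

```text
pos [0.4797 0.3254 0.0442] q [34.2  9.5 -5.6 74.9  0.  -2.4] x [-0. -0. -1.] jaw 126.5 shift [-0.8 -0.1  0.6] turn about tool x 25.5 F [ 0.8 -0.3 -0.6] T [-0.02  0.02 -0.06] open 0.0132 t 13.5
```

View pics/c7.png

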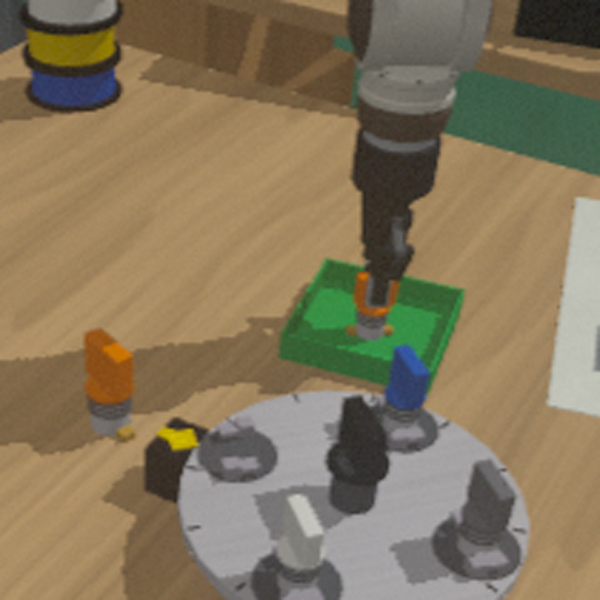

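Orange is in the middle of the tray (crop 372,310), just about at the floor with no contact force yet. I'll nudge down until it touches.

Request:
carry_out:
  increments:
    - [0,0,0,0.7,0,0,0]
    - [0,0,0,0.5,0,0,0]
    - [0,0,0,0,0,0,0]
    - [0,0,0,0,0,0,0]

```text
time: 14.0
ee_pos: [0.4798, 0.3255, 0.044]
tcp_rot: [-88.6, 90.0, 38.0]
wrist_force: [-2.7, -2.7, 5.4]
opening: 0.0132
```

Contact (about 5 N up). Releasing and retreating.

Request:
carry_out:
  increments:
    - [0,0,0,0,0,0,20]
    - [0,0,0,0,0,0,45]
    - [0,0,0,0,0,0,45]
    - [0,0,0,0,0,0,45]
    - [0,0,0,-10,0,0,45]
    - [0,0,0,-25,0,0,45]
    - [0,0,0,-40,0,0,45]
    - [0,0,0,-40,0,0,45]
    - [0,0,0,-40,0,0,45]
    - [0,0,0,0,0,0,45]
    - [0,0,0,0,0,0,45]

```text
time: 15.38
ee_pos: [0.4797, 0.3254, 0.198]
tcp_rot: [-138.2, 90.0, -11.7]
wrist_force: [0.2, 0.3, -0.4]
opening: 0.0383
```

```bash
python3 -c "
from h import *
im2=vision.camera('scene');cv2.imwrite('pics/c8.png',cv2.resize(im2[60:270,210:420],(600,600),interpolation=2)[:,:,::-1])
im=vision.camera('top');cv2.imwrite('pics/t8.png',im[:,:,::-1])
plan((.4795,.326,.045),101)
print('tray centre scene px',proj('scene',(.4795,.326,.074)))
for a,c in blobs(im2,*COL['orange'])[0]:
  u=cv2.minAreaRect(c)[0];print(a,u,ray('scene',u,.055))
"
```

```text
pos [0.4794 0.3252 0.1969] q [34.1  8.6 10.2 91.7 -0.  -2.4] x [-0.001 -0.001 -1.   ] jaw 126.5 shift [151.9  -0.8   0.6] turn about tool x 25.5 F [ 1.  -0.2 -0.4] T [-0.01 -0.01 -0.03] open 0.0384 t 15.475
tray centre scene px [341.97254679 154.96946691]
339.0 (247.5, 187.5) [0.3352022 0.0790579 0.055    ]
145.0 (341.5, 162.5) [0.48438498 0.31855817 0.055     ]
93.0 (265.8827819824219, 311.5931396484375) [ 0.58109131 -0.20109543  0.055     ]
```

View pics/c8.png

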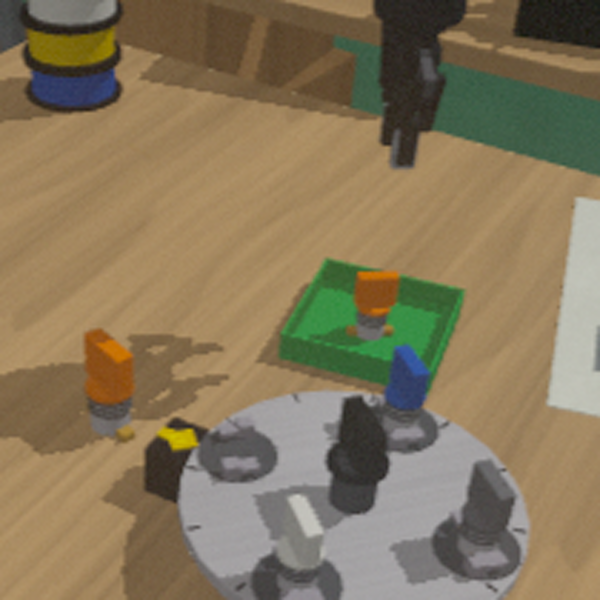

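Orange stands upright in mid-tray (crop 375,305). Blue is still seated parallel to the knob, and the gripper is well clear.

```bash
python3 -c "
from workcell import job_done
print(job_done())"
```

```text
the job is handed in; nothing more can be done
None
```

The job is done and handed in at about 15.5 s of the 48 s allowed; `job_done` gives no verdict, so success rests on my own checks.

**What I did**
- I turned the turret about 40° clockwise by its knob, which brought the middle-sized orange cartridge in front of the pointer.
- I unscrewed the cartridge 78° anticlockwise there, lifted it straight out and stood it in the green tray.

**Last checks**
- **Orange cartridge:** the last picture shows it upright, about 10 mm or less from the tray's centre. It had touched the floor with about 5 N before I released it.
- **Blue cartridge:** it looks seated and parallel to the knob; I judged this by eye and did not measure it.
- **Gripper:** it is about 0.12 m above the cartridge with no contact force. The largest wrist force I read was 17 N, while turning the knob.

**Disagreements:** the two cameras differed by about 2–3 mm on position. The view from above was blocked by the arm after the turn, so I confirmed the cartridge's position in front of the pointer (about 2–4 mm from where I expected) from the scene camera only. No check failed.

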